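# Make up a mating hive

## Task

Make up the mating hive for its new queen: counting slots from the entrance end (the end with the landing board), hang the two wax frames in the first two slots, the white trough feeder in the third and the plywood dummy board in the fourth, which leaves the last slot empty. Every part must hang level, fully home between the teeth on both sides. Then lay the queen cage flat across the tops of the two wax frames, bridging the gap between them at about mid-length and resting on both.

Things in the scene. Friction and masses are not known exactly. Their poses are not given: they have to be found in the camera images.
- box: the mating hive, a fixed open wooden box, mm: 160 (x) x 258 (y) x 84, origin under its centre, z up. Slots at its y = -96, -48, 0, 48, 96; parts hang along its x, centred on x = 0. Metal strips on the long walls form the slots: 24 wide at the bottom (z 84), 38 at the mouth, teeth 12 high. Hung home, lugs rest at z 84, tops of parts at 98, their listed points at 58. Left or right of the robot.
- landing: landing board, mm: flat wooden slab 130 wide, 9 high, sticking out 47 from the foot of the box's end wall at the entrance end. Fixed; origin on the worktop 141 from the box's origin along the box's + or - y. Slots, counted from it, are 45, 93, 141, 189, 237 from this origin. (At the other end a narrower, higher block of light wood, 84 x 32 high, plugs the unused opening.)
- stand: wooden work stand with the four hanging parts, mm: two rails along its y (236 long, 142 apart, tops at z 84) on legs; 162 (x) x 236 (y), fixed, origin under its centre; on the other side of the robot's centre line from the box
- frame_a_mid (a point): one of two interchangeable wax frames: wooden frame with a yellow wax sheet, mm: top bar 148 x 20, 14 high, its ends (lugs) overhang the body 17 each side; body 114 long, 20 wide; 80 high in all, 90 g. Point: its centre, 40 below the bar's top; x along the bar, z up. Hangs by the lugs on the stand, parts about 54 apart in any order. Grasp across the bar (20) at mid-length, tips 11 below its top.
- frame_b_mid (a point): the other wax frame: wooden frame with a yellow wax sheet, mm: top bar 148 x 20, 14 high, its ends (lugs) overhang the body 17 each side; body 114 long, 20 wide; 80 high in all, 90 g. Point: its centre, 40 below the bar's top; x along the bar, z up. Hangs by the lugs on the stand, parts about 54 apart in any order. Grasp across the bar (20) at mid-length, tips 11 below its top.
- feeder_mid (a point): frame feeder, mm: slim white plastic trough, open at the top, wooden float inside; 114 long x 22 wide, walls 3, a lug at each end (20 wide, 148 over both), 80 g. Point: on its centre line, 40 below the rim, 26 below the lug undersides; x along it, z up. Hangs on the stand by the lugs. Grasp across its 22 width at mid-length, tips 11 below the rim.
- dummy_mid (a point): dummy board, mm: solid plywood board 12 thick, 114 long, 80 high, darker lug blocks at its upper ends (20 wide, 148 over both, undersides 14 below the top), 110 g. Point: 40 below its top, on its centre line; x along it, z up. Hangs on the stand by the lugs. Grasp across its 12 thickness at mid-length, tips 11 below the top.
- cage_mid (a point): queen cage, mm: small yellow slotted plastic box, 22 wide (its x) x 62 long (its y) x 16 high, 20 g; point: its centre; z up. Lies flat on the carton. Grasp across its 22 width, tips just above what it lies on.
- carton: plain white carton between box and stand, fixed, 120 x 67 mm (long side pointing away from the robot), 56 mm high; origin under its centre; the queen cage lies on it. (Beyond x = 0.60 m a shelf board hangs 0.56 m above the worktop: keep wrists in front of it.)

How it is judged:
By the outcome, as a careful person would: the job done as asked, in the order asked, and still so for the second after the job is handed in, with the robot touching nothing.
It also fails if it takes over 128 s, if anything falls off the work surface, if the arm or the gripper's body presses on something with over 40 N, if the wrist force passes 120 N, or if a joint passes its speed limit or range.

## Robot

A 6-joint arm with a two-finger parallel gripper is mounted at the origin on a cart in front of the work surface, level with it; the furniture and walls round the work are solid. World frame = base frame: x ahead of the robot, y to its left, z up, the work surface at z = 0. Lengths are in m, angles in rad, forces in N, time in s.
With the tool pointing down it reaches from about 0.375 to 0.975 m from the base axis. Payload 3.8 kg.
Tool frame: the origin (TCP) lies midway between the tips of the shut fingers; the grasp point (between the pads) lies 19 mm behind it; z points along the fingers, y is the line along which they close (so a half turn about z gives the same grasp; the last joint's range is limited). The gripper opens to 85 mm and grips with 20 to 120 N. Pads are 22 mm wide; open, the fingers measure 114 mm over their backs; the gripper's body (76 mm by 85 mm) begins 54 mm behind the grasp point. The pads swing forward as they close: fully open they stand 13 mm farther back than shut.
Start: joints at [1.164, 0.264, 1.604, -0, 1.274, -0.037], TCP at [0.244, 0.629, 0.231] pointing down, gripper open.
Joint ranges: [-2.63, 2.63], [-0.94, 2.18], [0.31, 2.57], [-1.31, 4.45], [0, 2.66], [-2.55, 2.55]. Speed limits (rad/s): [2.57, 2.57, 3.14, 3.14, 3.14, 3.14].

## Interface

Orientations are given as a rotation vector (axis times angle).
In Python, from workcell import bot gives the robot as it stands.
- The arm moves only by the tool jog_arm, never from a script. Its argument "motion" is a list of rows, each a list of 5 numbers: the opening, from -1 (shut) to 1 (fully open), then the shift along the tool's x, y, z in mm, then the turn about the tool's z in degrees. In form: [[claw, x, y, z, twist], ...]. A call has 1 to 10 rows; each row shifts and turns the commanded pose from where the row before left it, along the tool's axes as they then stand; what a row does not reach is not made up. A row lasts 1/12 s, in which the tool goes at most 41.7 mm and 7.16 degrees, less where a joint would pass 70% of its speed; a pose out of reach is approached as far as the arm can. A call with a gripper value outside its range is refused whole. The fingers move at their own pace and stop on an object; "force" is the grip in N (left out, the last holds). Time passes only in rows, so rows that do not move let the fingers close. It gives the time, the measured TCP pose, the force, the opening and the grip force at its end, in the units of the state.
- bot.read_state(): the state, without advancing time (a new reading comes with each control period).
- bot.read_camera(name): name is "side" or "top" or "wrist"; returns (picture, depth): 400x640x3 uint8, red, green, blue; 400x640 float32, m along the optical axis (not along the pixel's ray), 0 where there is no reading.
- bot.get_calibration(name): a dict with "vfov" (degrees; the focal length in pixels is half the picture's height over the tangent of half this angle, whatever the lens; pixels are square), "cx", "cy" (the principal point, pixels), "dist" ([k1, k2, p1, p2, k3] as OpenCV has them; the pictures are not rectified), "rvec" (rotation vector, rad) and "tvec" (3), from world to camera coordinates, as OpenCV has them; the wrist camera has in their place "tool_from_camera" (4x4, takes a point from camera to tool coordinates, whose origin is the TCP and whose axes are the flange's). Camera axes: x right, y down, z forward; pixel columns grow to the right and rows downward; lengths in m; the calibration is good to about 2 mm. A picture is of the moment at which its call begins: read the wrist's pose just before it. get_calibration takes no time and is no camera call.
- bot.finish_job(): hands the job in; it is judged then, once.
The state is a dict: "time": time; "q": joint angles; "joint_vel": joint speeds; "joint_torque": joint torques, N m; "tool_pos": TCP position; "tcp_rot": TCP orientation; "wrist_force": force on the tool from outside, world axes, zero at the start; "torque": the same for the moment, N m; "width": opening from 0.0 (shut) to 1.0 (fully open); "grip_force": force on a finger pad.
Only numpy, scipy, OpenCV 4.12 (cv2) and the standard library are available. Lean on these libraries where they do the work, as an engineer would, in place of code of your own. Each camera call takes 0.05 s, during which the arm holds its last target. There are 200 camera calls.

## Working session

There is one attempt and no reset: what is moved stays moved. The work goes in short steps, Python scripts to look and compute and a tool call to move; the robot and the scene stay as the last step left them, time stands still between calls to the robot, and variables do not carry over. Pictures are saved under pics/ and viewed, at most 14 in all, crops included, and the job is handed in when it is done.

Besides the shell and the picture viewer there is one more tool, called after "Call:" as a command line: name --pt "numbers of a row" for each row, then --argument value for the rest. jog_arm: Moves the arm, as the interface text tells. Its arguments: {"type":"object","properties":{"motion":{"type":"array"},"force":{"type":"number"}},"required":["motion"]}

```bash
mkdir -p pics; cat > h.py <<'E'
import numpy as np,cv2
from scipy.spatial.transform import Rotation as R
from workcell import bot
def K(c,shape=(400,640)):
    f=shape[0]/2/np.tan(np.radians(c["vfov"])/2)
    return np.array([[f,0,c["cx"]],[0,f,c["cy"]],[0,0,1.]])
def cam(name):
    st=bot.read_state(); im,d=bot.read_camera(name); c=bot.get_calibration(name)
    if "rvec" in c:
        Rc=R.from_rotvec(np.ravel(c["rvec"])).as_matrix(); Rw=Rc.T; o=-Rc.T@np.ravel(c["tvec"])
    else:
        T=np.array(c["tool_from_camera"]); Rt=R.from_rotvec(st["tcp_rot"]).as_matrix()
        Rw=Rt@T[:3,:3]; o=Rt@T[:3,3]+np.array(st["tool_pos"])
    return im,d,c,Rw,o
def rays(px,c):
    p=cv2.undistortPoints(np.array(px,float).reshape(-1,1,2),K(c),np.array(c["dist"],float))[:,0]
    return np.c_[p,np.ones(len(p))]
def onplane(px,z,c,Rw,o):
    r=rays(px,c)@Rw.T
    return o+r*((z-o[2])/r[:,2])[:,None]
def cloud(d,c,Rw,o):
    v,u=np.mgrid[:d.shape[0],:d.shape[1]]
    r=rays(np.c_[u.ravel(),v.ravel()],c)
    return ((r*d.reshape(-1,1))@Rw.T+o).reshape(d.shape+(3,))
def save(n,im): cv2.imwrite(f"pics/{n}.png",im[:,:,::-1])
E
python3 - <<'E'
from h import *
for n in("top","side"):
    im,d,c,Rw,o=cam(n); save(n+"1",im); np.savez(n+"1.npz",im=im,P=cloud(d,c,Rw,o),d=d); print(n,o.round(3),Rw[:,2].round(2),c["dist"])
s=bot.read_state();print(s)
print(bot.get_calibration("wrist"))
E
```

```text
top [ 0.312 -0.022  1.482] [ 0.11  0.02 -0.99] [-0.10302766  0.          0.          0.          0.        ]
side [ 0.264 -1.142  0.854] [ 0.16  0.82 -0.55] [-0.00983502  0.          0.          0.          0.        ]
{'time': 0.1, 'q': array([ 1.16405150e+00,  2.64708704e-01,  1.60523717e+00, -2.53264780e-05,
        1.27372555e+00, -3.69244061e-02]), 'joint_vel': array([-0.00157016, -0.00181624, -0.00435744,  0.00197769, -0.00270596,
        0.00125794]), 'joint_torque': array([-2.13874928e-04, -5.16705823e+01, -3.68591380e+01, -1.19220799e-04,
        6.30891402e-03, -1.95346877e-05]), 'tool_pos': array([0.24373765, 0.62874066, 0.23006587]), 'tcp_rot': array([-0.57751627, -3.08761137,  0.00319324]), 'wrist_force': array([-0.92237008, -0.41878571, -0.27477959]), 'torque': array([-0.0071223 ,  0.00834246, -0.01094105]), 'grip_force': 0.0, 'width': 1.0004288136509683}
{'vfov': 68.87945623002028, 'cx': 315.37680846617644, 'cy': 197.137143819749, 'dist': array([-0.01800734,  0.        ,  0.        ,  0.        ,  0.        ]), 'tool_from_camera': array([[-4.84730254e-04, -9.53568908e-01, -3.01174538e-01,
         7.67182276e-02],
       [ 9.99999715e-01, -2.88036570e-04, -6.97493882e-04,
        -1.15483946e-03],
       [ 5.78359199e-04, -3.01174791e-01,  9.53568776e-01,
        -1.43737109e-01],
       [ 0.00000000e+00,  0.00000000e+00,  0.00000000e+00,
         1.00000000e+00]])}
```

View pics/top1.png

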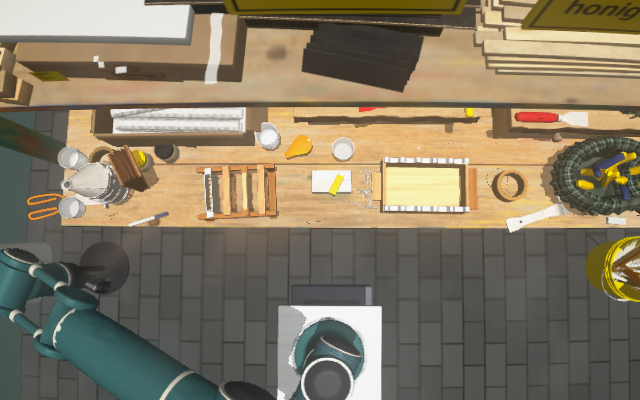

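View pics/side1.png

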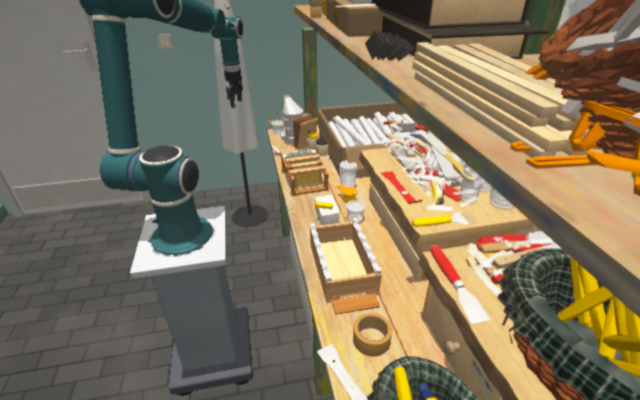

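The top view shows the stand with parts at about (240,190), the carton with the cage at (332,183), and the box at (425,185). A brown slab sits at the box's right (-y) end at (472,188). The side view puts the same slab at (355,302), the near end.

```bash
python3 - <<'E'
from h import *
z=np.load("top1.npz");im=z["im"];P=z["P"]
a=cv2.resize(im[145:230,190:340],None,fx=5.2,fy=5.2,interpolation=cv2.INTER_CUBIC)
z2=im[145:230,340:490]
save("crop1",cv2.resize(np.vstack([im[150:225,190:340],im[150:225,340:490]]),None,fx=4,fy=4,interpolation=cv2.INTER_CUBIC))
X,Y,Z=P[...,0],P[...,1],P[...,2]
def rect(m,n):
    p=np.c_[X[m],Y[m]].astype(np.float32); 
    r=cv2.minAreaRect(p*1000); print(n,len(p),np.round(r[0],1),np.round(r[1],1),round(r[2],1),Z[m].mean().round(4))
roi=(np.arange(400)[:,None]>140)&(np.arange(400)[:,None]<228)
u=np.arange(640)[None]
rect(roi&(u>190)&(u<285)&(Z>.075)&(Z<.11),"stand")
rect(roi&(u>300)&(u<358)&(Z>.045)&(Z<.08),"carton")
rect(roi&(u>375)&(u<475)&(Z>.07)&(Z<.11),"box")
hsv=cv2.cvtColor(im,cv2.COLOR_RGB2HSV)
y=(hsv[...,0]>20)&(hsv[...,0]<32)&(hsv[...,1]>170)
rect(roi&(u>300)&(u<358)&y,"cage")
rect(roi&(u>465)&(u<485)&(Z>.004)&(Z<.02),"land?")
for uu in range(356,384,2): print(uu,P[185,uu].round(3))
for uu in range(464,482,2): print(uu,P[185,uu].round(3))
E
```

```text
stand 2142 [525.4 289.6] [234.8 260. ] 0.7 0.0917
carton 1258 [567.9   7. ] [163.2 167.8] 89.5 0.0568
box 1343 [ 513.5 -288.2] [260.7 162.1] 89.5 0.0849
cage 194 [491.3  -5.8] [348.6  91.9] 19.8 0.0687
land? 368 [ 527.4 -459.2] [ 56.3 274. ] 87.6 0.0081
356 [ 0.523 -0.083 -0.001]
358 [ 0.523 -0.09  -0.001]
360 [ 0.522 -0.096  0.001]
362 [ 0.523 -0.102 -0.004]
364 [ 0.523 -0.109 -0.004]
366 [ 0.522 -0.114  0.005]
368 [ 0.52  -0.12   0.017]
370 [ 0.524 -0.128 -0.008]
372 [ 0.518 -0.131  0.034]
374 [ 0.519 -0.138  0.024]
376 [ 0.518 -0.143  0.031]
378 [ 0.518 -0.15   0.031]
380 [ 0.517 -0.155  0.037]
382 [ 0.513 -0.159  0.064]
464 [ 0.514 -0.406  0.066]
466 [ 0.512 -0.409  0.078]
468 [ 0.512 -0.414  0.082]
470 [ 0.523 -0.441  0.008]
472 [ 0.523 -0.448  0.007]
474 [ 0.522 -0.452  0.015]
476 [ 0.521 -0.458  0.017]
478 [ 0.524 -0.47  -0.002]
480 [ 0.524 -0.475  0.002]
```

View pics/crop1.png

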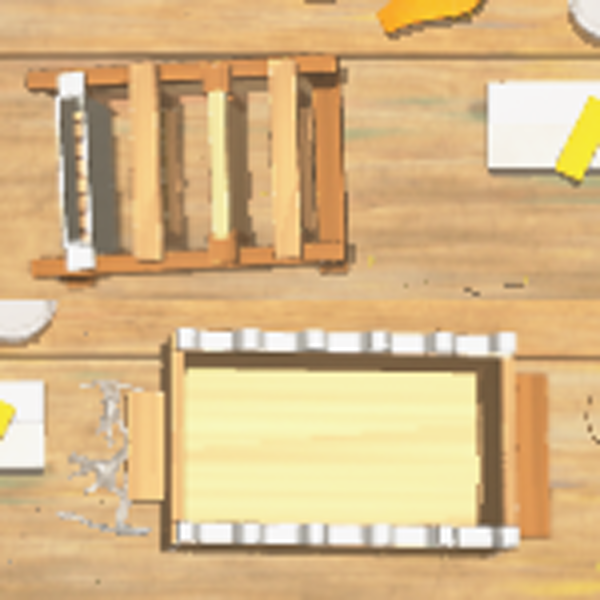

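Entrance end: the wide low slab is at the box's -y end (crop (533,455)), and the narrow light block is at the +y end (crop (147,445)). On the stand, from +y to -y, hang the feeder, a frame, the dummy (thin, dark lugs) and a frame. Next I'll move over the stand for a close look.

Call:
jog_arm --pt "1 -32 -20 -6 0" --pt "1 -32 -20 -6 0" --pt "1 -32 -20 -6 0" --pt "1 -32 -20 -6 0" --pt "1 -32 -20 -6 0" --pt "1 -32 -20 -6 0" --pt "1 -32 -20 -6 0" --pt "1 -32 -20 -6 0" --pt "1 -32 -20 -6 0" --pt "1 -32 -20 -6 0"

```text
time: 0.93
tool_pos: [0.4705, 0.3254, 0.2911]
tcp_rot: [-0.577, -3.088, 0.001]
wrist_force: [0.1, 0.2, -0.0]
width: 1.001
grip_force: 0.0
```

Call:
jog_arm --pt "0 -18 -12 -5 0" --pt "0 -18 -12 -5 0" --pt "0 0 0 0 -5.3" --pt "0 0 0 0 -5.3" --pt "0 0 0 0 -5.3" --pt "0 0 0 0 -5.3" --pt "0 0 0 0 0" --pt "0 0 0 0 0"

```text
time: 1.6
tool_pos: [0.4947, 0.2916, 0.3008]
tcp_rot: [-0.004, -3.141, 0.001]
wrist_force: [-0.7, -0.1, 0.9]
width: 0.5
grip_force: 0.0
```

```bash
python3 - <<'E'
from h import *
im,d,c,Rw,o=cam("wrist"); save("w1",im); np.savez("w1.npz",im=im,P=cloud(d,c,Rw,o),d=d,Rw=Rw,o=o)
s=bot.read_state(); M=R.from_rotvec(s["tcp_rot"]).as_matrix(); print(s["time"],s["tool_pos"],M.round(3),s["width"])
E
```

```text
1.65 [0.49471048 0.29176989 0.30085945] [[-1.     0.002 -0.001]
 [ 0.002  1.    -0.   ]
 [ 0.001 -0.    -1.   ]] 0.496827521724986
```

View pics/w1.png

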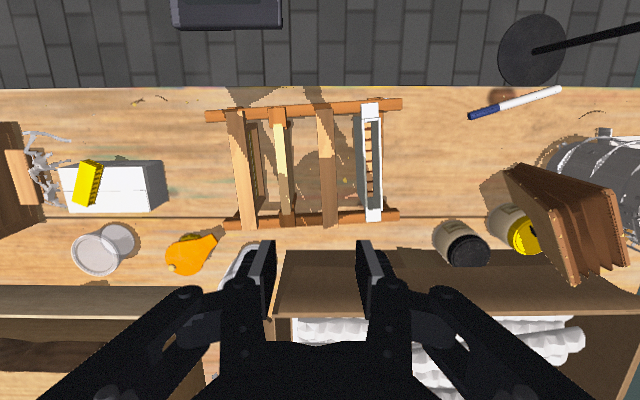

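The wrist view shows, left to right: a frame (240,168), the dummy (282,165), a frame (327,165) and the feeder (370,160). The carton and cage are at (88,183).

```bash
cat >> h.py <<'E'
def parts(P,lo=.091,hi=.106,minpx=150,reg=None):
    m=((P[...,2]>lo)&(P[...,2]<hi)).astype(np.uint8)
    if reg is not None: m&=reg(P).astype(np.uint8)
    m=cv2.morphologyEx(m,cv2.MORPH_OPEN,np.ones((3,3),np.uint8))
    n,l,s,ce=cv2.connectedComponentsWithStats(m)
    out=[]
    for i in range(1,n):
        if s[i,4]<minpx: continue
        p=P[l==i]; r=cv2.minAreaRect((p[:,:2]*1000).astype(np.float32))
        w,h=r[1]; a=r[2]
        if w<h: a-=90
        a=(a+45)%180-45
        print(s[i,4],"c",np.round(r[0],1),"size",np.round(sorted(r[1]),1),"ang",round(a,2),"z",np.median(p[:,2]).round(4)); out.append(r)
    return m,out
E
python3 - <<'E'
from h import *
z=np.load("w1.npz");P=z["P"]
m,_=parts(P,reg=lambda P:(P[...,0]<.64)&(P[...,1]<.45)&(P[...,1]>.12))
for u in range(225,395,2): print(u,P[160,u].round(3),end=" ")
parts(P,.05,.08,reg=lambda P:(P[...,0]<.64)&(abs(P[...,1])<.12))
E
```

```text
1079 c [488.2 358.8] size [ 22.4 148. ] ang 5.35 z 0.0966
1502 c [493.4 249.7] size [ 20.2 147.8] ang 3.36 z 0.0992
1977 c [495.  304.8] size [ 20.1 148.2] ang 3.66 z 0.0992
2130 c [497.  200.5] size [ 20.9 148. ] ang 2.95 z 0.0991
172 c [638.8 425.5] size [ 2.4 48.1] ang 89.32 z 0.0969
225 [0.497 0.151 0.   ] 227 [0.497 0.154 0.001] 229 [0.497 0.158 0.002] 231 [0.497 0.161 0.001] 233 [0.48  0.192 0.099] 235 [0.48  0.194 0.099] 237 [0.479 0.197 0.1  ] 239 [0.48  0.199 0.099] 241 [0.48  0.201 0.099] 243 [0.479 0.204 0.1  ] 245 [0.48  0.206 0.1  ] 247 [0.48  0.208 0.099] 249 [0.481 0.21  0.094] 251 [0.489 0.202 0.047] 253 [0.491 0.202 0.035] 255 [0.493 0.203 0.027] 257 [0.493 0.205 0.026] 259 [0.493 0.209 0.027] 261 [0.494 0.21  0.021] 263 [0.497 0.21  0.002] 265 [0.418 0.291 0.445] 267 [0.497 0.216 0.002] 269 [0.497 0.219 0.003] 271 [0.497 0.222 0.001] 273 [0.497 0.225 0.   ] 275 [0.497 0.228 0.001] 277 [0.48  0.244 0.1  ] 279 [0.48  0.247 0.098] 281 [0.48  0.249 0.099] 283 [0.48  0.252 0.1  ] 285 [0.48  0.254 0.099] 287 [0.482 0.255 0.085] 289 [0.487 0.255 0.061] 291 [0.491 0.256 0.0
[... 647 characters left out ...]
 0.001] 347 [0.498 0.339 0.   ] 349 [ 0.498  0.342 -0.   ] 351 [0.498 0.345 0.   ] 353 [0.498 0.348 0.002] 355 [0.498 0.351 0.002] 357 [0.49  0.348 0.042] 359 [0.487 0.348 0.063] 361 [0.483 0.347 0.082] 363 [0.48  0.347 0.1  ] 365 [0.48  0.349 0.101] 367 [0.486 0.358 0.064] 369 [0.487 0.361 0.063] 371 [0.487 0.364 0.062] 373 [0.487 0.367 0.059] 375 [0.485 0.367 0.074] 377 [0.482 0.367 0.086] 379 [0.48  0.366 0.099] 381 [0.48  0.369 0.098] 383 [0.498 0.394 0.001] 385 [0.498 0.397 0.001] 387 [0.498 0.4   0.002] 389 [0.498 0.403 0.001] 391 [0.498 0.406 0.001] 393 [0.498 0.409 0.001] 4052 c [522.8  -5.2] size [ 77.3 121. ] ang 89.0 z 0.057
1191 c [616.8 -41.1] size [46.3 71.7] ang 89.98 z 0.0577
```

Call:
jog_arm --pt "-0.1 -0.4 -18.2 30 -0.6" --pt "-0.1 -0.4 -18.2 30 -0.6" --pt "-0.1 -0.4 -18.2 30 -0.6" --pt "-0.1 -0.4 -18.2 30 -0.6" --pt "-0.1 -0.4 -18.2 30 -0.6" --pt "-0.1 0 0 0 0" --pt "-0.1 0 0 0 0"

```text
time: 2.23
tool_pos: [0.4971, 0.1998, 0.1491]
tcp_rot: [0.077, -3.136, 0.002]
wrist_force: [0.6, 0.6, 0.7]
width: 0.45
grip_force: 0.0
```

Call:
jog_arm --pt "-0.1 0 0 16 0" --pt "-0.1 0 0 16 0" --pt "-0.1 0 0 16 0" --pt "-0.1 0 0 16 0" --pt "-0.1 0 0 0 0" --pt "-0.1 0 0 0 0" --force 30

```text
time: 2.73
tool_pos: [0.4997, 0.202, 0.0885]
tcp_rot: [-0.083, 3.139, 0.001]
wrist_force: [0.7, -0.2, -0.2]
width: 0.447
grip_force: 0.0
```

Call:
jog_arm --pt "-1 0 0 0 0" --pt "-1 0 0 0 0" --pt "-1 0 0 0 0" --pt "-1 0 0 0 0" --pt "-1 0 0 0 0" --pt "-1 0 0 0 0" --force 45

```text
time: 3.23
tool_pos: [0.5008, 0.202, 0.0898]
tcp_rot: [-0.082, 3.136, 0.003]
wrist_force: [-0.3, 1.8, 6.5]
width: 0.214
grip_force: 46.0
```

Call:
jog_arm --pt "-1 0 0 -5 0" --pt "-1 0 0 -10 0" --pt "-1 0 0 -15 0" --pt "-1 0 0 -20 0" --pt "-1 0 0 -20 0" --pt "-1 0 0 -20 0" --pt "-1 0 0 -15 0" --pt "-1 0 0 0 0"

```text
time: 3.9
tool_pos: [0.5013, 0.2016, 0.1971]
tcp_rot: [-0.082, 3.133, 0.003]
wrist_force: [1.0, 1.3, -0.7]
width: 0.213
grip_force: 45.2
```

```bash
python3 - <<'E'
from h import *
im,d,c,Rw,o=cam("wrist"); save("w2",im); np.savez("w2.npz",im=im,P=cloud(d,c,Rw,o))
s=bot.read_state(); print(s["tool_pos"],s["tcp_rot"],s["wrist_force"],s["grip_force"])
E
```

```text
[0.50036458 0.20133153 0.1949533 ] [-8.21911004e-02  3.13580900e+00  2.18470652e-03] [ 0.4001903   0.49663092 -0.48949049] 45.166903138160706
```

View pics/w2.png

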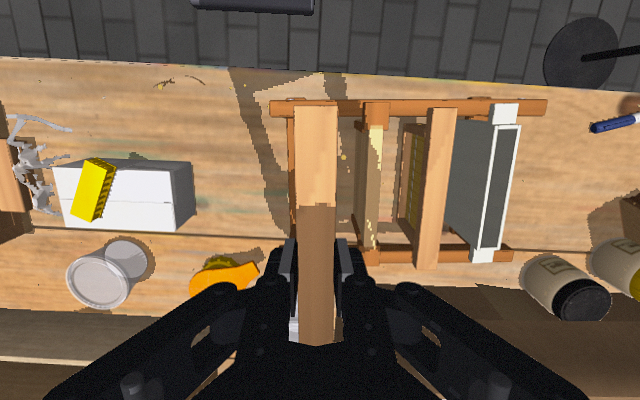

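The frame is held level in the gripper (bar at (316,150)). Next I'll carry it over the box and look.

Call:
jog_arm --pt "-1 0 -12 -7 1.7" --pt "-1 0 -24 -7 1.7" --pt "-1 0 -35 -7 0" --pt "-1 0 -36 -7 0" --pt "-1 0 -36 -7 0" --pt "-1 0 -36 -7 0" --pt "-1 0 -36 -7 0" --pt "-1 0 -36 -7 0" --pt "-1 0 -36 -7 0" --pt "-1 0 -36 -7 0"

```text
time: 4.78
tool_pos: [0.4963, -0.1242, 0.2612]
tcp_rot: [-0.013, -3.139, -0.001]
wrist_force: [0.2, -0.0, -1.4]
width: 0.222
grip_force: 45.1
```

Call:
jog_arm --pt "-1 0 -36 0 0" --pt "-1 0 -36 0 0" --pt "-1 0 -36 0 0" --pt "-1 0 -30 0 0" --pt "-1 0 -18 0 0" --pt "-1 0 -10 0 0" --pt "-1 0 0 0 0" --pt "-1 0 0 0 0"

```text
time: 5.45
tool_pos: [0.4961, -0.2877, 0.2612]
tcp_rot: [-0.013, -3.14, -0.003]
wrist_force: [-0.5, 0.2, -1.2]
width: 0.219
grip_force: 45.1
```

```bash
python3 - <<'E'
from h import *
im,d,c,Rw,o=cam("wrist"); save("w3",im); P=cloud(d,c,Rw,o); np.savez("w3.npz",im=im,P=P)
s=bot.read_state(); print(s["time"],s["tool_pos"],s["tcp_rot"],s["wrist_force"],s["grip_force"])
reg=lambda P:(P[...,0]<.64)&(P[...,1]<-.10)&(P[...,1]>-.48)
print("teeth");parts(P,.090,.101,60,reg)
print("box");parts(P,.070,.101,300,reg)
print("landing/block");parts(P,.005,.014,150,reg);parts(P,.027,.037,150,reg)
print("held");parts(P,.25,.33,100,lambda P:P[...,1]>-9)
E
```

```text
5.5 [ 0.49641202 -0.28706778  0.26151039] [-1.11262311e-02 -3.14016897e+00 -2.54838740e-03] [ 0.27771697  1.08771542 -1.41754101] 45.13244926929474
teeth
230 c [ 441.5 -405.2] size [13.5 15.9] ang 88.78 z 0.0968
246 c [ 442.1 -359.3] size [13.6 19.3] ang 88.81 z 0.0965
119 c [ 442.6 -315.8] size [ 8.9 13.9] ang -2.12 z 0.0968
153 c [ 443.  -259.4] size [11.2 13.5] ang -0.36 z 0.0966
241 c [ 443.6 -214.6] size [13.7 19.3] ang 89.61 z 0.0964
215 c [ 444.2 -169. ] size [14.  14.8] ang 89.56 z 0.0967
153 c [ 584.4 -406.9] size [13.8 15.5] ang 85.94 z 0.0965
177 c [ 585.6 -360.8] size [14.1 19.4] ang 87.46 z 0.0966
157 c [ 587.3 -170.4] size [14.3 15.5] ang 85.22 z 0.0965
178 c [ 588.  -216.5] size [14.8 19.6] ang 90.46 z 0.0963
box
4011 c [ 513.6 -365. ] size [104.9 159.9] ang -1.1 z 0.0846
4075 c [ 515.6 -212. ] size [107.2 160.1] ang -0.44 z 0.0845
landing/block
1155 c [ 512.4 -454.4] size [ 19.  128.9] ang -1.22 z 0.0103
5573 c [ 517.9 -364.1] size [ 93.  121.9] ang -0.83 z 0.0112
5693 c [ 520. -212.] size [ 95.3 121.3] ang -0.44 z 0.0112
446 c [ 513.4 -133.5] size [15.7 88.3] ang -2.96 z 0.033
156 c [ 495.7 -113.5] size [17.9 20.7] ang 79.5 z 0.034
held
23196 c [ 484.5 -288.9] size [ 96.  113.9] ang 38.03 z 0.2996
```

View pics/w3.png

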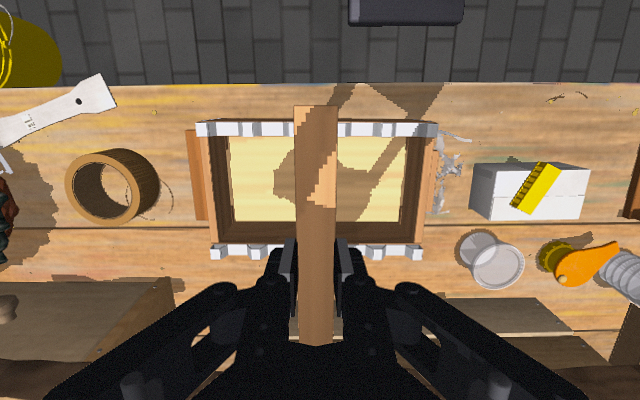

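The box is clear in view: teeth strips at rows 129 and 252, columns 196-440, landing slab at left (198,175). The bar is held at (316,150).

```bash
cat >> h.py <<'E'
def held(P,tcp,rot,top=.011,hw=.016):
    M=R.from_rotvec(rot).as_matrix(); Q=(P-np.array(tcp))@M
    m=(abs(Q[...,2]+top)<.007)&(abs(Q[...,1])<hw)&(Q[...,0]>.02)&(Q[...,0]<.1)
    q=Q[m]*1000; e=np.percentile(q[:,0],99.5)
    xs=[];ys=[]
    for x in range(30,int(e)-3,4):
        s=q[abs(q[:,0]-x)<2,1]
        if len(s)>5: xs.append(x);ys.append((np.percentile(s,2)+np.percentile(s,98))/2)
    k=np.polyfit(xs,ys,1)
    print("held: near end x",e.round(1),"mid y at x=0",k[1].round(1),"slope deg",np.degrees(k[0]).round(2),"top z",np.median(q[:,2]).round(1),
      "z near/far",[np.median(q[abs(q[:,0]-x)<6,2]).round(1) for x in (40,65)])
E
python3 - <<'E'
from h import *
z=np.load("w3.npz"); held(z["P"],[.49641,-.28707,.26151],[-.01113,-3.1402,-.00255])
E
```

```text
held: near end x 77.5 mid y at x=0 -2.0 slope deg 0.23 top z -9.2 z near/far [np.float64(-9.2), np.float64(-9.2)]
```

Call:
jog_arm --pt "-1 -3.5 -15.5 10 0" --pt "-1 -4.5 -20 16 0" --pt "-1 -4.5 -20 16 0" --pt "-1 -4.5 -20 16 0" --pt "-1 -4.5 -19 16 0" --pt "-1 0 0 0 0" --pt "-1 0 0 0 0" --pt "-1 0 0 0 0"

```text
time: 6.17
tool_pos: [0.5182, -0.3812, 0.1886]
tcp_rot: [-0.009, -3.141, -0.001]
wrist_force: [-0.5, 0.3, -0.1]
width: 0.218
grip_force: 45.1
```

```bash
python3 - <<'E'
from h import *
im,d,c,Rw,o=cam("wrist"); save("w4",im); P=cloud(d,c,Rw,o)
s=bot.read_state(); print(s["tool_pos"],s["tcp_rot"]); held(P,s["tool_pos"],s["tcp_rot"])
parts(P,.090,.101,60,lambda P:(P[...,0]<.64)&(P[...,1]<-.10)&(P[...,1]>-.48))
E
```

```text
[ 0.51841869 -0.38138547  0.18928072] [ 8.66497490e-03  3.14072222e+00 -1.01781791e-04]
held: near end x 77.5 mid y at x=0 -1.1 slope deg 0.11 top z -8.8 z near/far [np.float64(-8.7), np.float64(-8.9)]
352 c [ 441.4 -405.1] size [13.5 15.8] ang 89.86 z 0.0969
403 c [ 441.7 -358.7] size [13.5 19.2] ang 89.26 z 0.0967
433 c [ 442.7 -311.1] size [13.6 19.2] ang 89.7 z 0.0964
451 c [ 442.8 -263.3] size [13.7 19.9] ang 90.02 z 0.0965
408 c [ 444.2 -217.3] size [13.6 16.1] ang 89.52 z 0.0965
466 c [ 444.1 -169. ] size [14. 18.] ang 90.83 z 0.0962
273 c [ 585.8 -312.6] size [14.9 19.3] ang 93.21 z 0.0963
274 c [ 586.5 -265.5] size [14.9 19.9] ang 91.17 z 0.0963
266 c [ 587.2 -218.1] size [14.7 17. ] ang 87.88 z 0.0961
314 c [ 588.5 -171.3] size [15.2 16.9] ang 88.38 z 0.0962
```

Call:
jog_arm --pt "-1 1 -0.9 10 0" --pt "-1 0 0 15 0" --pt "-1 0 0 15 0" --pt "-1 0 0 15 0" --pt "-1 0 0 15 0" --pt "-1 0 0 12 0" --pt "-1 0 0 8 0" --pt "-1 0 0 4 0" --pt "-1 0 0 2 0" --pt "-1 0 0 0 0"

```text
time: 7.05
tool_pos: [0.517, -0.3836, 0.0924]
tcp_rot: [0.01, 3.141, -0.0]
wrist_force: [-1.3, 0.1, -0.8]
width: 0.218
grip_force: 45.1
```

Call:
jog_arm --pt "-1 0 0 2 0" --pt "-1 0 0 1 0" --pt "-1 0 0 0 0"

```text
time: 7.3
tool_pos: [0.5172, -0.384, 0.0899]
tcp_rot: [0.011, 3.141, -0.001]
wrist_force: [1.2, 0.0, -0.7]
width: 0.219
grip_force: 45.2
```

Call:
jog_arm --pt "-1 0 0 1 0" --pt "-1 0 0 1 0" --pt "-1 0 0 0 0"

```text
time: 7.55
tool_pos: [0.5173, -0.384, 0.0898]
tcp_rot: [0.011, 3.141, -0.001]
wrist_force: [-2.5, 2.8, 8.9]
width: 0.217
grip_force: 46.2
```

Call:
jog_arm --pt "-0.35 0 0 0 0" --pt "-0.35 0 0 0 0" --pt "-0.35 0 0 0 0" --pt "-0.35 0 0 -6 0" --pt "-0.35 0 0 -20 0" --pt "-0.35 0 0 -35 0" --pt "-0.35 0 0 -38 0" --pt "-0.35 0 0 -38 0" --pt "-0.35 0 0 -35 0" --pt "-0.35 0 0 0 0"

```text
time: 8.38
tool_pos: [0.5205, -0.3865, 0.27]
tcp_rot: [0.011, 3.129, -0.015]
wrist_force: [0.8, -0.7, 1.9]
width: 0.325
grip_force: 0.0
```

```bash
python3 - <<'E'
from h import *
im,d,c,Rw,o=cam("wrist"); save("w5",im); P=cloud(d,c,Rw,o)
s=bot.read_state(); print(s["tool_pos"],s["tcp_rot"])
parts(P,.090,.105,60,lambda P:(P[...,0]<.64)&(P[...,1]<-.10)&(P[...,1]>-.48))
E
```

```text
[ 0.51945897 -0.38567463  0.2662622 ] [ 0.01055208  3.1325966  -0.01115803]
220 c [ 441.2 -405. ] size [13.8 14.4] ang 89.05 z 0.0968
253 c [ 442. -359.] size [13.  19.1] ang 89.69 z 0.0966
251 c [ 442.2 -310.7] size [12.9 19.4] ang 90.02 z 0.0964
273 c [ 442.9 -263.6] size [14.  20.3] ang 89.72 z 0.0963
231 c [ 443.5 -215.5] size [13.  18.9] ang 89.88 z 0.0961
247 c [ 444.5 -168.8] size [13.1 15.6] ang 89.77 z 0.0965
2386 c [ 513.7 -385.3] size [ 20.  146.9] ang -0.39 z 0.0992
149 c [ 585.3 -406.7] size [14.1 15.3] ang 88.96 z 0.0968
179 c [ 585.8 -360.6] size [14.1 19.2] ang 90.17 z 0.0964
165 c [ 586.7 -312.8] size [14.6 18.5] ang 88.01 z 0.0964
168 c [ 587.9 -170.7] size [15.1 16. ] ang 88.78 z 0.0961
171 c [ 587.3 -264.8] size [14.1 18.9] ang 92.18 z 0.0965
148 c [ 587.5 -217. ] size [13.3 19.1] ang 89.9 z 0.0962
```

View pics/w5.png

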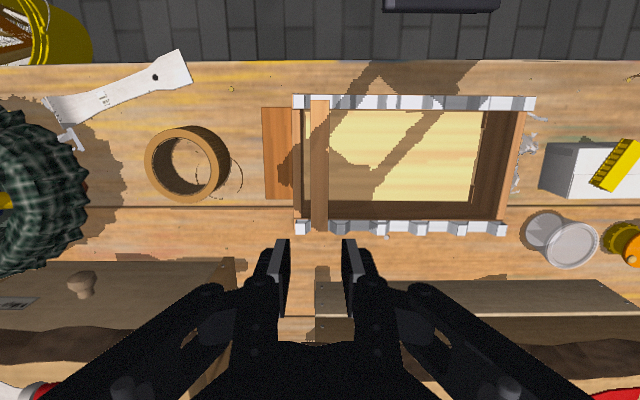

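Frame 1 is home in slot 1 (bar at (319,165)), level and with its top at the same height as on the stand. Next is the second frame.

Call:
jog_arm --pt "-0.1 1 20 0 0" --pt "-0.1 1.5 38 0 0" --pt "-0.1 1.5 38 0 0" --pt "-0.1 1.5 38 0 0" --pt "-0.1 1.5 38 0 0" --pt "-0.1 1.5 38 0 0" --pt "-0.1 1.5 38 0 0" --pt "-0.1 1.5 38 0 0" --pt "-0.1 1.5 38 0 0" --pt "-0.1 1.5 38 0 0"

```text
time: 9.27
tool_pos: [0.5036, -0.0197, 0.2582]
tcp_rot: [-0.011, -3.14, -0.0]
wrist_force: [0.8, -0.2, 0.3]
width: 0.451
grip_force: 0.0
```

Call:
jog_arm --pt "-0.1 1.5 38 0 0" --pt "-0.1 1.5 38 0 0" --pt "-0.1 1.5 38 0 0" --pt "-0.1 1.5 38 0 0" --pt "-0.1 1.5 38 0 0" --pt "-0.1 1.5 38 0 0" --pt "-0.1 1.5 38 0 0" --pt "-0.1 1.5 38 10 0" --pt "-0.1 0 24 20 -1.9" --pt "-0.1 0 0 30 -2"

```text
time: 10.1
tool_pos: [0.4961, 0.3123, 0.2008]
tcp_rot: [-0.105, 3.135, 0.007]
wrist_force: [1.7, -0.5, -0.9]
width: 0.45
grip_force: 0.0
```

Call:
jog_arm --pt "-0.1 0 0 30 0" --pt "-0.1 0 0 10 0" --pt "-0.1 0 0 0 0" --pt "-0.1 0 0 0 0"

```text
time: 10.43
tool_pos: [0.4945, 0.3061, 0.1587]
tcp_rot: [0.096, -3.138, 0.002]
wrist_force: [0.2, 0.3, 0.0]
width: 0.446
grip_force: 0.0
```

```bash
python3 - <<'E'
from h import *
im,d,c,Rw,o=cam("wrist"); save("w6",im); P=cloud(d,c,Rw,o)
s=bot.read_state(); print(s["tool_pos"],s["tcp_rot"])
parts(P,.090,.105,60,lambda P:(P[...,0]<.6)&(P[...,1]<.42)&(P[...,1]>.14))
E
```

```text
[0.4957203  0.30654425 0.16034663] [-9.51277509e-02  3.13910716e+00  8.05836728e-04]
3397 c [485.6 249.4] size [ 20.7 131.9] ang 3.72 z 0.099
2610 c [479.7 358.2] size [ 22.6 130.9] ang 5.11 z 0.097
5033 c [494.7 304.9] size [ 20.1 147.6] ang 3.67 z 0.0991
```

Call:
jog_arm --pt "-0.1 0 0 16 0" --pt "-0.1 0 0 16 0" --pt "-0.1 0 0 16 0" --pt "-0.1 0 0 16 0" --pt "-0.1 0 0 7 0" --pt "-0.1 0 0 0 0" --pt "-0.1 0 0 0 0"

```text
time: 11.07
tool_pos: [0.496, 0.3068, 0.0898]
tcp_rot: [-0.095, 3.138, 0.001]
wrist_force: [0.6, -0.3, -0.5]
width: 0.448
grip_force: 0.0
```

Call:
jog_arm --pt "-1 0 0 0 0" --pt "-1 0 0 0 0" --pt "-1 0 0 0 0" --pt "-1 0 0 0 0" --pt "-1 0 0 0 0" --pt "-1 0 0 0 0" --force 45

```text
time: 11.57
tool_pos: [0.4965, 0.3073, 0.0904]
tcp_rot: [-0.096, 3.137, 0.002]
wrist_force: [0.4, -1.1, 6.0]
width: 0.219
grip_force: 45.6
```

Call:
jog_arm --pt "-1 0 0 -5 0" --pt "-1 0 0 -10 0" --pt "-1 0 0 -15 0" --pt "-1 0 0 -20 0" --pt "-1 0 0 -20 0" --pt "-1 0 0 -20 0" --pt "-1 0 0 -20 0" --pt "-1 0 0 0 0"

```text
time: 12.23
tool_pos: [0.4975, 0.3081, 0.204]
tcp_rot: [-0.096, 3.133, 0.006]
wrist_force: [1.4, 0.5, -0.8]
width: 0.216
grip_force: 44.8
```

Call:
jog_arm --pt "-1 0 -10 0 2" --pt "-1 0 -20 0 2" --pt "-1 -1.4 -37 0 0" --pt "-1 -1.4 -37 0 0" --pt "-1 -1.4 -37 0 0" --pt "-1 -1.4 -37 0 0" --pt "-1 -1.4 -37 0 0" --pt "-1 -1.4 -37 0 0" --pt "-1 -1.4 -37 0 0" --pt "-1 -1.4 -37 0 0"

```text
time: 13.07
tool_pos: [0.5028, -0.0216, 0.1964]
tcp_rot: [-0.016, -3.138, -0.0]
wrist_force: [0.8, 0.7, -0.8]
width: 0.214
grip_force: 44.8
```

Call:
jog_arm --pt "-1 -1.4 -37 0 0" --pt "-1 -1.4 -37 0 0" --pt "-1 -1.4 -37 0 0" --pt "-1 -1.4 -37 0 0" --pt "-1 -1.4 -37 0 0" --pt "-1 -1.4 -37 0 0" --pt "-1 -1.4 -37 0 0" --pt "-1 -1.4 -30 0 0" --pt "-1 -1.4 -19 5 0" --pt "-1 0 -7.5 5 0"

```text
time: 13.9
tool_pos: [0.5136, -0.3377, 0.1866]
tcp_rot: [-0.019, -3.14, -0.0]
wrist_force: [0.5, -0.4, -0.4]
width: 0.219
grip_force: 44.8
```

Call:
jog_arm --pt "-1 0 0 5 0" --pt "-1 0 0 0 0" --pt "-1 0 0 0 0" --pt "-1 0 0 0 0"

```text
time: 14.23
tool_pos: [0.5147, -0.3333, 0.183]
tcp_rot: [-0.011, -3.141, -0.001]
wrist_force: [0.1, -0.8, -0.2]
width: 0.22
grip_force: 44.8
```

```bash
python3 - <<'E'
from h import *
im,d,c,Rw,o=cam("wrist"); save("w7",im); P=cloud(d,c,Rw,o)
s=bot.read_state(); print(s["tool_pos"],s["tcp_rot"],s["wrist_force"]); held(P,s["tool_pos"],s["tcp_rot"])
parts(P,.090,.105,60,lambda P:(P[...,0]<.64)&(P[...,1]<-.10)&(P[...,1]>-.48))
E
```

```text
[ 0.51499915 -0.3335169   0.18341174] [1.06548088e-02 3.14154853e+00 5.22820198e-04] [ 0.38770307 -0.55584044 -0.54095571]
held: near end x 75.8 mid y at x=0 -1.0 slope deg 0.02 top z -8.4 z near/far [np.float64(-8.3), np.float64(-8.5)]
4668 c [ 510.8 -393.8] size [ 38.5 152.7] ang 0.14 z 0.0991
459 c [ 441.9 -358.8] size [14.  19.5] ang 89.26 z 0.0966
406 c [ 442.7 -310.9] size [13.4 19.1] ang 89.64 z 0.0967
455 c [ 443.  -263.4] size [13.5 19.5] ang 90.04 z 0.0964
466 c [ 443.5 -215.5] size [14.1 19.5] ang 89.75 z 0.0964
442 c [ 444.4 -169. ] size [13.4 16.6] ang 87.98 z 0.0966
259 c [ 584.2 -406.9] size [14.5 15.6] ang 85.9 z 0.0965
284 c [ 586.4 -264.9] size [15.3 19. ] ang 89.64 z 0.0962
279 c [ 586.8 -217.7] size [14.7 18.4] ang 92.31 z 0.0963
289 c [ 588.1 -170.7] size [15.4 16.3] ang 85.15 z 0.0963
```

Call:
jog_arm --pt "-1 -1 -1.2 10 0.2" --pt "-1 0 0 15 0" --pt "-1 0 0 15 0" --pt "-1 0 0 15 0" --pt "-1 0 0 14 0" --pt "-1 0 0 10 0" --pt "-1 0 0 8 0" --pt "-1 0 0 4 0" --pt "-1 0 0 2 0" --pt "-1 0 0 0 0"

```text
time: 15.12
tool_pos: [0.5158, -0.3362, 0.0907]
tcp_rot: [-0.019, -3.141, -0.0]
wrist_force: [-0.2, 2.0, -1.1]
width: 0.217
grip_force: 44.8
```

Call:
jog_arm --pt "-1 0 0 1 0" --pt "-1 0 0 1 0" --pt "-1 0 0 0 0"

```text
time: 15.37
tool_pos: [0.5159, -0.3363, 0.0904]
tcp_rot: [0.019, 3.141, 0.0]
wrist_force: [-4.9, 3.2, 8.8]
width: 0.222
grip_force: 45.8
```

Call:
jog_arm --pt "-0.35 0 0 0 0" --pt "-0.35 0 0 0 0" --pt "-0.35 0 0 0 0" --pt "-0.35 0 0 -6 0" --pt "-0.35 0 0 -20 0" --pt "-0.35 0 0 -35 0" --pt "-0.35 0 0 -38 0" --pt "-0.35 0 0 -38 0" --pt "-0.35 0 0 -35 0" --pt "-0.35 0 0 0 0"

```text
time: 16.2
tool_pos: [0.5197, -0.3392, 0.2709]
tcp_rot: [0.019, 3.128, -0.015]
wrist_force: [0.4, -0.9, 1.0]
width: 0.327
grip_force: 0.0
```

```bash
python3 - <<'E'
from h import *
im,d,c,Rw,o=cam("wrist"); P=cloud(d,c,Rw,o)
s=bot.read_state(); print(s["tool_pos"],s["tcp_rot"])
parts(P,.090,.105,1000,lambda P:(P[...,0]<.64)&(P[...,1]<-.10)&(P[...,1]>-.48))
E
```

```text
[ 0.51858203 -0.33838803  0.26721389] [ 0.0188382   3.13186797 -0.01076208]
2486 c [ 513.9 -385.2] size [ 20.3 147.8] ang -0.28 z 0.0992
2407 c [ 514.6 -337. ] size [ 20.  147.7] ang -0.98 z 0.0992
```

Call:
jog_arm --pt "-0.1 2 20 0 0" --pt "-0.1 2 38 0 0" --pt "-0.1 2 38 0 0" --pt "-0.1 2 38 0 0" --pt "-0.1 2 38 0 0" --pt "-0.1 2 38 0 0" --pt "-0.1 2 38 0 0" --pt "-0.1 2 38 0 0" --pt "-0.1 2 38 0 0" --pt "-0.1 2 38 0 0"

```text
time: 17.08
tool_pos: [0.4991, 0.0276, 0.2593]
tcp_rot: [-0.019, -3.14, 0.0]
wrist_force: [1.0, 0.1, -0.3]
width: 0.45
grip_force: 0.0
```

Call:
jog_arm --pt "-0.1 2 38 0 0" --pt "-0.1 2 38 0 0" --pt "-0.1 2 38 0 0" --pt "-0.1 2 38 0 0" --pt "-0.1 2 38 0 0" --pt "-0.1 2 38 0 0" --pt "-0.1 2 38 0 0" --pt "-0.1 2 38 10 -2" --pt "-0.1 0 30 20 -2" --pt "-0.1 0 0 30 -2"

```text
time: 17.92
tool_pos: [0.488, 0.3666, 0.2019]
tcp_rot: [-0.154, 3.133, 0.009]
wrist_force: [1.8, -0.1, -0.2]
width: 0.449
grip_force: 0.0
```

Call:
jog_arm --pt "-0.1 0 0 30 0" --pt "-0.1 0 0 10 0" --pt "-0.1 0 0 0 0" --pt "-0.1 0 0 0 0"

```text
time: 18.25
tool_pos: [0.4867, 0.3595, 0.1597]
tcp_rot: [0.145, -3.137, 0.002]
wrist_force: [0.4, -0.2, 1.0]
width: 0.452
grip_force: 0.0
```

```bash
python3 - <<'E'
from h import *
im,d,c,Rw,o=cam("wrist"); save("w8",im); P=cloud(d,c,Rw,o); np.savez("w8.npz",P=P)
s=bot.read_state(); print(s["tool_pos"],s["tcp_rot"])
parts(P,.090,.105,60,lambda P:(P[...,0]<.6)&(P[...,1]<.42)&(P[...,1]>.14))
E
```

```text
[0.48779927 0.36011906 0.16142499] [-1.44406584e-01  3.13709945e+00  1.11402169e-03]
4329 c [492.8 250. ] size [ 21.5 147.5] ang 3.51 z 0.0989
2521 c [488.  358.9] size [ 22.  147.1] ang 5.07 z 0.0979
```

View pics/w8.png

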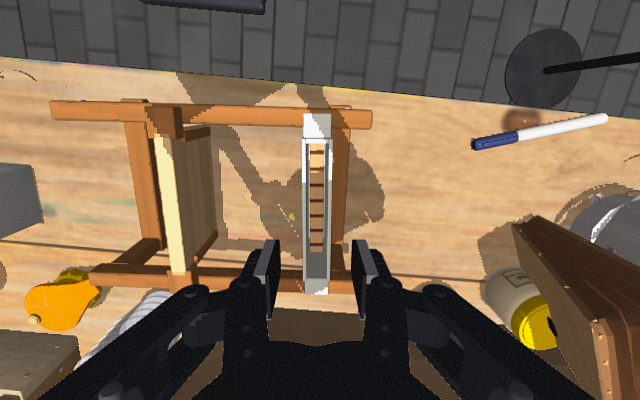

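Both frames are home at equal heights. The wrist view shows the feeder centred between the fingers (316,200).

Call:
jog_arm --pt "-0.1 0 0 16 0" --pt "-0.1 0 0 16 0" --pt "-0.1 0 0 16 0" --pt "-0.1 0 0 16 0" --pt "-0.1 0 0 8 0" --pt "-0.1 0 0 0 0" --pt "-0.1 0 0 0 0"

```text
time: 18.88
tool_pos: [0.488, 0.3603, 0.0897]
tcp_rot: [-0.145, 3.137, 0.002]
wrist_force: [-0.1, -0.3, -0.1]
width: 0.452
grip_force: 0.0
```

Call:
jog_arm --pt "-1 0 0 0 0" --pt "-1 0 0 0 0" --pt "-1 0 0 0 0" --pt "-1 0 0 0 0" --pt "-1 0 0 0 0" --pt "-1 0 0 0 0" --force 40

```text
time: 19.38
tool_pos: [0.4884, 0.3609, 0.0905]
tcp_rot: [-0.146, 3.135, 0.003]
wrist_force: [-0.1, -0.7, 5.9]
width: 0.239
grip_force: 40.2
```

Call:
jog_arm --pt "-1 0 0 -5 0" --pt "-1 0 0 -10 0" --pt "-1 0 0 -15 0" --pt "-1 0 0 -20 0" --pt "-1 0 0 -20 0" --pt "-1 0 0 -20 0" --pt "-1 0 0 -20 0" --pt "-1 0 0 0 0"

```text
time: 20.05
tool_pos: [0.4894, 0.3618, 0.2041]
tcp_rot: [-0.145, 3.131, 0.007]
wrist_force: [0.9, 0.6, 0.1]
width: 0.241
grip_force: 39.5
```

Call:
jog_arm --pt "-1 0 -10 0 2" --pt "-1 0 -20 0 2" --pt "-1 0 -30 0 1.8" --pt "-1 -2 -37 0 0" --pt "-1 -2 -37 0 0" --pt "-1 -2 -37 0 0" --pt "-1 -2 -37 0 0" --pt "-1 -2 -37 0 0" --pt "-1 -2 -37 0 0" --pt "-1 -2 -37 0 0"

```text
time: 20.88
tool_pos: [0.4996, 0.0388, 0.1964]
tcp_rot: [-0.016, -3.138, 0.001]
wrist_force: [0.3, -0.0, -0.6]
width: 0.243
grip_force: 39.5
```

Call:
jog_arm --pt "-1 -2 -37 0 0" --pt "-1 -2 -37 0 0" --pt "-1 -2 -37 0 0" --pt "-1 -2 -37 0 0" --pt "-1 -2 -37 0 0" --pt "-1 -2 -37 0 0" --pt "-1 -2 -37 0 0" --pt "-1 0 -32 0 0" --pt "-1 0 -22 5 0" --pt "-1 0 -15 5 0"

```text
time: 21.72
tool_pos: [0.5111, -0.2895, 0.1865]
tcp_rot: [-0.019, -3.139, -0.001]
wrist_force: [-0.2, 0.9, -0.9]
width: 0.239
grip_force: 39.5
```

Call:
jog_arm --pt "-1 0 0 5 0" --pt "-1 0 0 0 0" --pt "-1 0 0 0 0" --pt "-1 0 0 0 0"

```text
time: 22.05
tool_pos: [0.5125, -0.2856, 0.1828]
tcp_rot: [-0.012, -3.141, -0.002]
wrist_force: [-0.2, -0.1, -0.6]
width: 0.24
grip_force: 39.5
```

```bash
python3 - <<'E'
from h import *
im,d,c,Rw,o=cam("wrist"); save("w9",im); P=cloud(d,c,Rw,o)
s=bot.read_state(); print(s["tool_pos"],s["tcp_rot"],s["wrist_force"]); held(P,s["tool_pos"],s["tcp_rot"])
parts(P,.090,.105,60,lambda P:(P[...,0]<.64)&(P[...,1]<-.10)&(P[...,1]>-.48))
E
```

```text
[ 0.51286119 -0.28569748  0.18323473] [-1.12633124e-02 -3.14135573e+00 -7.28419974e-04] [-0.24959318  0.21120873 -1.78417426]
held: near end x 66.2 mid y at x=0 -1.2 slope deg 0.31 top z -8.2 z near/far [np.float64(-8.2), np.float64(-4.2)]
5357 c [ 513.3 -394.1] size [ 39.1 157.6] ang -0.36 z 0.0988
4814 c [ 514.  -348.2] size [ 42.3 157.6] ang -0.65 z 0.0989
445 c [ 442.4 -311.2] size [14.3 18. ] ang 87.16 z 0.0965
407 c [ 443.4 -262.5] size [13.5 18.9] ang 89.6 z 0.0967
439 c [ 443.8 -214.8] size [13.7 19.3] ang 89.77 z 0.0964
438 c [ 444.  -168.6] size [13.7 16. ] ang 89.96 z 0.0965
282 c [ 587.2 -216.5] size [14.9 19.5] ang 87.44 z 0.0962
278 c [ 587.8 -170.9] size [14.9 16.2] ang 88.78 z 0.0964
```

Call:
jog_arm --pt "-1 -2.3 -1.2 10 0" --pt "-1 0 0 15 0" --pt "-1 0 0 15 0" --pt "-1 0 0 15 0" --pt "-1 0 0 14 0" --pt "-1 0 0 10 0" --pt "-1 0 0 8 0" --pt "-1 0 0 4 0" --pt "-1 0 0 2 0" --pt "-1 0 0 0 0"

```text
time: 22.93
tool_pos: [0.5153, -0.2881, 0.0908]
tcp_rot: [0.013, 3.141, 0.0]
wrist_force: [-1.2, 1.3, -0.4]
width: 0.242
grip_force: 39.5
```

Call:
jog_arm --pt "-1 0 0 1 0" --pt "-1 0 0 1 0" --pt "-1 0 0 0 0"

```text
time: 23.18
tool_pos: [0.5155, -0.2882, 0.0904]
tcp_rot: [0.014, 3.141, 0.0]
wrist_force: [-3.9, 2.8, 9.6]
width: 0.24
grip_force: 40.6
```

Call:
jog_arm --pt "-0.3 0 0 0 0" --pt "-0.3 0 0 0 0" --pt "-0.3 0 0 0 0" --pt "-0.3 0 0 -6 0" --pt "-0.3 0 0 -20 0" --pt "-0.3 0 0 -35 0" --pt "-0.3 0 0 -38 0" --pt "-0.3 0 0 -38 0" --pt "-0.3 0 0 -35 0" --pt "-0.3 0 0 0 0"

```text
time: 24.02
tool_pos: [0.5192, -0.2909, 0.2706]
tcp_rot: [0.013, 3.128, -0.013]
wrist_force: [1.3, 0.1, 0.5]
width: 0.348
grip_force: 0.0
```

```bash
python3 - <<'E'
from h import *
im,d,c,Rw,o=cam("wrist"); save("w10",im);P=cloud(d,c,Rw,o)
s=bot.read_state(); print(s["tool_pos"],s["tcp_rot"])
parts(P,.090,.105,600,lambda P:(P[...,0]<.64)&(P[...,1]<-.10)&(P[...,1]>-.48))
E
```

```text
[ 0.51804036 -0.29012228  0.26689788] [ 0.01332557  3.13174923 -0.00949621]
2991 c [ 513.4 -394.5] size [ 39.5 158.6] ang -0.58 z 0.099
2461 c [ 514.2 -337.4] size [ 20.4 146.9] ang -0.74 z 0.0992
763 c [ 487.2 -288.6] size [21.4 90. ] ang -0.74 z 0.0982
```

Call:
jog_arm --pt "-0.2 2 20 0 0" --pt "-0.2 2 38 0 0" --pt "-0.2 2 38 0 0" --pt "-0.2 2 38 0 0" --pt "-0.2 2 38 0 0" --pt "-0.2 2 38 0 0" --pt "-0.2 2 38 0 0" --pt "-0.2 2 38 0 0" --pt "-0.2 2 38 0 0" --pt "-0.2 2 38 0 0"

```text
time: 24.9
tool_pos: [0.497, 0.0755, 0.259]
tcp_rot: [-0.014, -3.14, 0.0]
wrist_force: [0.9, -0.4, -0.1]
width: 0.399
grip_force: 0.0
```

Call:
jog_arm --pt "-0.2 2 38 0 0" --pt "-0.2 2 38 0 0" --pt "-0.2 2 38 0 0" --pt "-0.2 0 38 10 0" --pt "-0.2 0 25 20 -2" --pt "-0.2 0 0 30 -2" --pt "-0.2 0 0 30 0" --pt "-0.2 0 0 10 0" --pt "-0.2 0 0 0 0" --pt "-0.2 0 0 0 0"

```text
time: 25.73
tool_pos: [0.4932, 0.2504, 0.1596]
tcp_rot: [0.095, -3.138, 0.001]
wrist_force: [-0.9, 0.1, 0.2]
width: 0.402
grip_force: 0.0
```

```bash
python3 - <<'E'
from h import *
im,d,c,Rw,o=cam("wrist"); save("w11",im); P=cloud(d,c,Rw,o)
s=bot.read_state(); print(s["tool_pos"],s["tcp_rot"])
parts(P,.090,.105,60,lambda P:(P[...,0]<.6)&(P[...,1]<.42)&(P[...,1]>.14))
for x in (.46,.5,.53):
    m=(abs(P[...,0]-x)<.003)&(P[...,2]>.092)&(P[...,2]<.105)&(abs(P[...,1]-.25)<.05); y=P[m][:,1]; print(x,np.percentile(y,[3,97]).round(4))
E
```

```text
[0.4944052  0.25083464 0.16121901] [-9.50452608e-02  3.13916489e+00  5.80867345e-04]
3644 c [493.  249.6] size [ 20.1 146.8] ang 3.36 z 0.0991
0.46 [0.2417 0.2532]
0.5 [0.2446 0.2559]
0.53 [0.2462 0.2572]
```

View pics/w10.png

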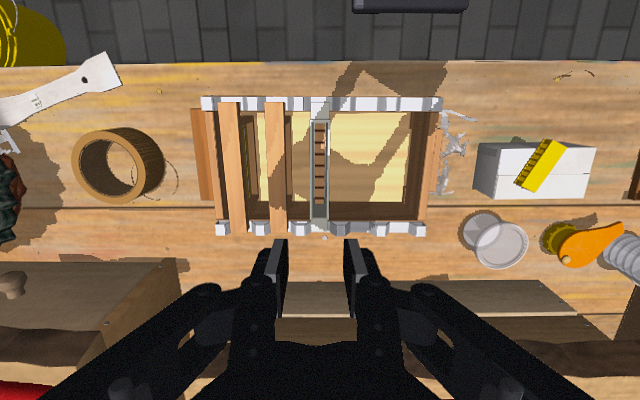

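The feeder sits in slot 3 at (319,165), lugs between the teeth, beside the two frames. Now the dummy.

Call:
jog_arm --pt "-0.2 0 0 16 0" --pt "-0.2 0 0 16 0" --pt "-0.2 0 0 16 0" --pt "-0.2 0 0 16 0" --pt "-0.2 0 0 8 0" --pt "-0.2 0 0 0 0" --pt "-0.2 0 0 0 0"

```text
time: 26.37
tool_pos: [0.4947, 0.251, 0.0896]
tcp_rot: [-0.095, 3.139, 0.001]
wrist_force: [-0.2, 0.8, -0.1]
width: 0.399
grip_force: 0.0
```

Call:
jog_arm --pt "-1 0 0 0 0" --pt "-1 0 0 0 0" --pt "-1 0 0 0 0" --pt "-1 0 0 0 0" --pt "-1 0 0 0 0" --pt "-1 0 0 0 0" --force 45

```text
time: 26.87
tool_pos: [0.4951, 0.2515, 0.0902]
tcp_rot: [-0.096, 3.137, 0.002]
wrist_force: [-0.5, -1.5, 5.4]
width: 0.119
grip_force: 46.3
```

Call:
jog_arm --pt "-1 0 0 -5 0" --pt "-1 0 0 -10 0" --pt "-1 0 0 -15 0" --pt "-1 0 0 -20 0" --pt "-1 0 0 -20 0" --pt "-1 0 0 -20 0" --pt "-1 0 0 -20 0" --pt "-1 0 0 0 0"

```text
time: 27.53
tool_pos: [0.4963, 0.2522, 0.2036]
tcp_rot: [-0.096, 3.132, 0.005]
wrist_force: [1.3, 0.4, -0.5]
width: 0.125
grip_force: 45.4
```

Call:
jog_arm --pt "-1 0 -10 0 2" --pt "-1 0 -20 0 2" --pt "-1 -2.5 -37 0 0" --pt "-1 -2.5 -37 0 0" --pt "-1 -2.5 -37 0 0" --pt "-1 -2.5 -37 0 0" --pt "-1 -2.5 -37 0 0" --pt "-1 -2.5 -37 0 0" --pt "-1 -2.5 -37 0 0" --pt "-1 -2.5 -37 0 0"

```text
time: 28.37
tool_pos: [0.5102, -0.0773, 0.1961]
tcp_rot: [-0.016, -3.138, -0.001]
wrist_force: [0.7, 0.4, -0.3]
width: 0.125
grip_force: 45.4
```

Call:
jog_arm --pt "-1 -2.5 -37 0 0" --pt "-1 -2.5 -37 0 0" --pt "-1 0 -37 0 0" --pt "-1 0 -28 5 0" --pt "-1 0 -16 5 0" --pt "-1 0 -9 5 0" --pt "-1 0 0 0 0" --pt "-1 0 0 0 0" --pt "-1 0 0 0 0"

```text
time: 29.12
tool_pos: [0.5154, -0.238, 0.1825]
tcp_rot: [-0.013, -3.14, -0.002]
wrist_force: [-1.0, 0.4, -0.8]
width: 0.122
grip_force: 45.4
```

```bash
python3 - <<'E'
from h import *
im,d,c,Rw,o=cam("wrist"); save("w12",im); P=cloud(d,c,Rw,o)
s=bot.read_state(); print(s["tool_pos"],s["tcp_rot"],s["wrist_force"]); held(P,s["tool_pos"],s["tcp_rot"])
parts(P,.090,.105,60,lambda P:(P[...,0]<.64)&(P[...,1]<-.10)&(P[...,1]>-.48))
E
```

```text
[ 0.51577705 -0.23792736  0.18302854] [-1.18374743e-02 -3.14103470e+00 -1.14729911e-03] [ 0.13593342  0.9092282  -0.97941312]
held: near end x 75.9 mid y at x=0 -1.3 slope deg 0.02 top z -8.6 z near/far [np.float64(-8.6), np.float64(-8.7)]
5725 c [ 513.5 -393.8] size [ 39.7 158.1] ang -0.68 z 0.0988
5432 c [ 514.2 -347.9] size [ 42.7 158.1] ang -0.44 z 0.0989
461 c [ 442.4 -310.9] size [13.4 19.6] ang 89.37 z 0.0965
443 c [ 443.2 -263.1] size [14.  19.2] ang 89.27 z 0.0967
403 c [ 444.1 -214.9] size [13.4 18.8] ang 89.52 z 0.0966
412 c [ 444.5 -169. ] size [13.5 16.4] ang 89.6 z 0.0967
2501 c [ 514.9 -289.3] size [ 22.4 146.1] ang -0.68 z 0.0963
237 c [ 585.2 -312.6] size [14.  18.8] ang 87.01 z 0.0962
215 c [ 587.4 -170.4] size [14.7 15.5] ang 88.7 z 0.0964
```

Call:
jog_arm --pt "-1 -1.5 -0.9 10 0.2" --pt "-1 0 0 15 0" --pt "-1 0 0 15 0" --pt "-1 0 0 15 0" --pt "-1 0 0 14 0" --pt "-1 0 0 10 0" --pt "-1 0 0 8 0" --pt "-1 0 0 4 0" --pt "-1 0 0 2 0" --pt "-1 0 0 0 0"

```text
time: 30.0
tool_pos: [0.5176, -0.24, 0.0906]
tcp_rot: [0.018, 3.141, 0.0]
wrist_force: [-0.5, -0.6, -0.7]
width: 0.124
grip_force: 45.4
```

Call:
jog_arm --pt "-1 0 0 1 0" --pt "-1 0 0 1 0" --pt "-1 0 0 0 0"

```text
time: 30.25
tool_pos: [0.5181, -0.2403, 0.0902]
tcp_rot: [0.019, 3.14, -0.0]
wrist_force: [-3.1, 2.9, 6.7]
width: 0.121
grip_force: 46.4
```

Call:
jog_arm --pt "-0.5 0 0 0 0" --pt "-0.5 0 0 0 0" --pt "-0.5 0 0 0 0" --pt "-0.5 0 0 -6 0" --pt "-0.5 0 0 -20 0" --pt "-0.5 0 0 -35 0" --pt "-0.5 0 0 -38 0" --pt "-0.5 0 0 -38 0" --pt "-0.5 0 0 -35 0" --pt "-0.5 0 0 0 0"

```text
time: 31.08
tool_pos: [0.5217, -0.2424, 0.2705]
tcp_rot: [0.019, 3.128, -0.011]
wrist_force: [0.9, 0.2, 1.1]
width: 0.251
grip_force: 0.0
```

```bash
python3 - <<'E'
from h import *
im,d,c,Rw,o=cam("wrist"); save("w13",im);P=cloud(d,c,Rw,o)
s=bot.read_state(); print(s["tool_pos"],s["tcp_rot"])
parts(P,.090,.105,600,lambda P:(P[...,0]<.64)&(P[...,1]<-.10)&(P[...,1]>-.48))
E
```

```text
[ 0.52045213 -0.24181134  0.26680974] [ 0.01889728  3.13132622 -0.00829184]
3077 c [ 513.6 -394.4] size [ 39.7 158.4] ang -0.77 z 0.0989
2794 c [ 518.6 -337.7] size [ 41.2 157.4] ang -9.61 z 0.099
1377 c [ 515.5 -289.2] size [ 22.1 146.8] ang -0.69 z 0.0961
1717 c [ 516.6 -241.2] size [ 20.  147.7] ang -0.82 z 0.0991
```

Call:
jog_arm --pt "0 2 25 0 0" --pt "0 3 38 0 0" --pt "0 3 38 0 0" --pt "0 3 38 0 0" --pt "0 3 38 0 0" --pt "0 3 38 0 0" --pt "0 1 25 0 0" --pt "0 0 0 0 0" --pt "0 0 0 0 0" --pt "0 0 0 0 0"

```text
time: 31.97
tool_pos: [0.5018, -0.0003, 0.2594]
tcp_rot: [-0.018, -3.14, 0.001]
wrist_force: [0.9, -0.0, 0.8]
width: 0.502
grip_force: 0.0
```

```bash
python3 - <<'E'
from h import *
im,d,c,Rw,o=cam("wrist"); save("w14",im);P=cloud(d,c,Rw,o); np.savez("w14.npz",im=im,P=P)
s=bot.read_state(); print(s["tool_pos"],s["tcp_rot"])
reg=lambda P:(P[...,0]<.58)&(abs(P[...,1])<.1)
parts(P,.067,.079,100,reg); parts(P,.05,.062,300,reg)
E
```

```text
[ 0.50202634 -0.00072399  0.2595638 ] [-1.95785923e-02 -3.14037641e+00  8.58859634e-04]
945 c [516.5 -20.5] size [22.1 62.1] ang -25.29 z 0.0724
4045 c [529.   -5.7] size [ 66.3 119.9] ang 90.62 z 0.0565
```

View pics/w13.png

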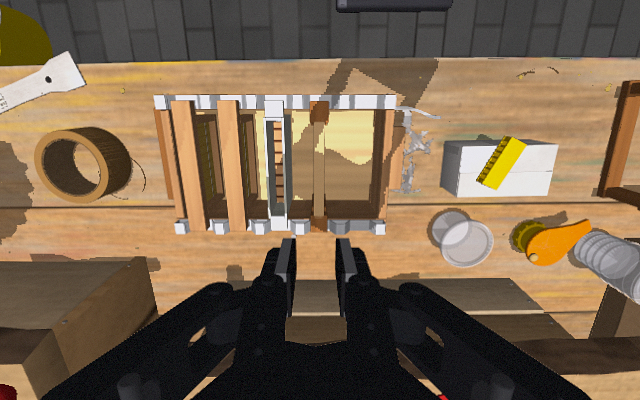

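View pics/w14.png

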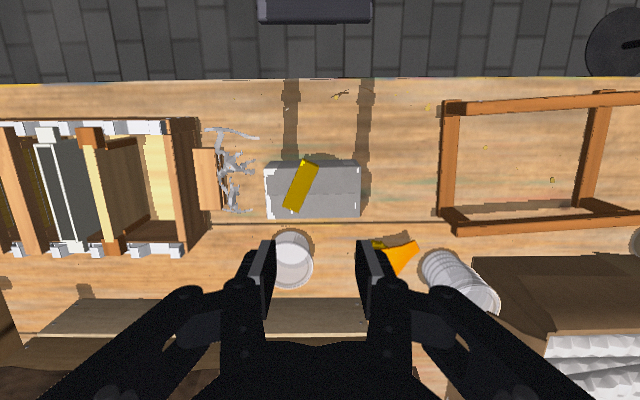

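All four parts are home in the right order (w13: frames at columns 187 and 234, feeder 276, dummy 318, last slot empty). In w14 the cage lies at (301,185), turned about 25°.

Call:
jog_arm --pt "0 -7.4 -9.2 0 0" --pt "0 -7.3 -9.2 0 0" --pt "0 0 0 25 6.2" --pt "0 0 0 25 6.2" --pt "0 0 0 25 6.1" --pt "0 0 0 25 6.1" --pt "0 0 0 25 0" --pt "0 0 0 20 0" --pt "0 0 0 0 0" --pt "0 0 0 0 0"

```text
time: 32.85
tool_pos: [0.5162, -0.0199, 0.1141]
tcp_rot: [-0.69, -3.062, 0.001]
wrist_force: [0.9, 0.2, -0.1]
width: 0.497
grip_force: 0.0
```

```bash
python3 - <<'E'
from h import *
im,d,c,Rw,o=cam("wrist"); save("w15",im);P=cloud(d,c,Rw,o)
s=bot.read_state(); print(s["tool_pos"],s["tcp_rot"],s["q"].round(2))
M=R.from_rotvec(s["tcp_rot"]).as_matrix()
reg=lambda P:(P[...,0]<.58)&(abs(P[...,1])<.1)
_,r=parts(P,.068,.079,100,reg)
cc=np.array([*np.array(r[0][0])/1000,.072]); print("in tool mm",((cc-s["tool_pos"])@M*1000).round(1))
E
```

```text
[ 0.51750128 -0.01979969  0.11566414] [ 6.89930134e-01  3.06477746e+00 -3.22563326e-04] [-0.09  0.07  2.05 -0.    1.02 -1.21]
2690 c [516.2 -20.3] size [22.  61.7] ang -25.1 z 0.0724
in tool mm [ 1.  -1.  43.7]
```

View pics/w15.png

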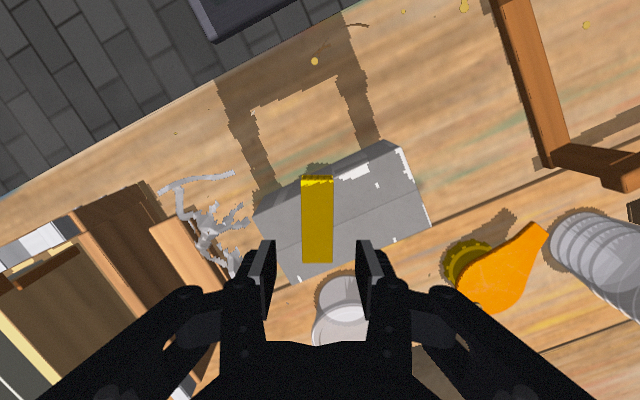

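The cage is centred and aligned between the fingers at (317,220).

Call:
jog_arm --pt "0 0 0 15 0" --pt "0 0 0 15 0" --pt "0 0 0 15 0" --pt "0 0 0 9 0" --pt "0 0 0 0 0" --pt "0 0 0 0 0" --force 25

```text
time: 33.4
tool_pos: [0.5176, -0.0188, 0.0622]
tcp_rot: [0.688, 3.064, 0.0]
wrist_force: [-0.4, 0.6, -0.1]
width: 0.5
grip_force: 0.0
```

Call:
jog_arm --pt "-1 0 0 0 0" --pt "-1 0 0 0 0" --pt "-1 0 0 0 0" --pt "-1 0 0 0 0" --pt "-1 0 0 0 0" --pt "-1 0 0 0 0" --force 25

```text
time: 33.9
tool_pos: [0.5182, -0.0187, 0.0629]
tcp_rot: [0.687, 3.063, 0.0]
wrist_force: [-1.2, -0.2, 5.9]
width: 0.247
grip_force: 24.7
```

Call:
jog_arm --pt "-1 0 0 -5 0" --pt "-1 0 0 -10 0" --pt "-1 0 0 -20 0" --pt "-1 0 0 -25 0" --pt "-1 0 0 -25 0" --pt "-1 0 0 -25 0" --pt "-1 0 0 -10 0" --pt "-1 0 0 0 0" --pt "-1 0 0 0 0"

```text
time: 34.65
tool_pos: [0.5168, -0.0185, 0.1815]
tcp_rot: [0.687, 3.064, 0.0]
wrist_force: [0.1, -0.5, -0.7]
width: 0.248
grip_force: 24.6
```

Call:
jog_arm --pt "-1 0 0 0 6.5" --pt "-1 0 0 0 6.5" --pt "-1 0 0 0 6.5" --pt "-1 0 0 0 6.5" --pt "-1 0 0 0 6.6" --pt "-1 0 0 0 6.6" --pt "-1 0 0 0 6.6" --pt "-1 0 0 0 6.6" --pt "-1 0 0 0 6.5" --pt "-1 0 0 0 6.5"

```text
time: 35.48
tool_pos: [0.5149, -0.0183, 0.1784]
tcp_rot: [-2.238, -2.199, 0.005]
wrist_force: [0.8, 0.8, 0.1]
width: 0.247
grip_force: 24.6
```

Call:
jog_arm --pt "-1 -20 0 0 0" --pt "-1 -38 0 0 0" --pt "-1 -38 0 0 0" --pt "-1 -38 0 0 0" --pt "-1 -38 0 0 0" --pt "-1 -38 0 0 0" --pt "-1 -38 0 0 0" --pt "-1 -38 0 0 0" --pt "-1 -33 1 0 0" --pt "-1 -23 0 0 0"

```text
time: 36.32
tool_pos: [0.5119, -0.3627, 0.1781]
tcp_rot: [-2.234, -2.203, 0.002]
wrist_force: [0.1, 0.5, 0.3]
width: 0.243
grip_force: 24.6
```

Call:
jog_arm --pt "-1 0 0 10 0" --pt "-1 0 0 10 0" --pt "-1 0 0 10 0" --pt "-1 0 0 0 0" --pt "-1 0 0 0 0" --pt "-1 0 0 0 0"

```text
time: 36.82
tool_pos: [0.5137, -0.3592, 0.1508]
tcp_rot: [-2.232, -2.209, 0.0]
wrist_force: [0.2, -0.5, -0.6]
width: 0.249
grip_force: 24.6
```

```bash
python3 - <<'E'
from h import *
im,d,c,Rw,o=cam("wrist"); save("w16",im);P=cloud(d,c,Rw,o)
s=bot.read_state(); print(s["time"],s["tool_pos"],s["tcp_rot"],s["q"].round(2))
M=R.from_rotvec(s["tcp_rot"]).as_matrix();print(M.round(3))
held(P,s["tool_pos"],s["tcp_rot"],.0095,.018)
E
```

```text
36.8667 [ 0.5140697  -0.35964679  0.15154832] [2.23305783e+00 2.20930965e+00 2.09432717e-04] [-0.65  0.23  1.79  0.    1.11 -0.64]
[[ 0.011  1.     0.   ]
 [ 1.    -0.011 -0.   ]
 [-0.     0.    -1.   ]]Traceback (most recent call last):
  File "<stdin>", line 5, in <module>
  File "h.py", line 48, in held
    k=np.polyfit(xs,ys,1)
    raise TypeError("expected non-empty vector for x")
TypeError: expected non-empty vector for x
```

View pics/w16.png

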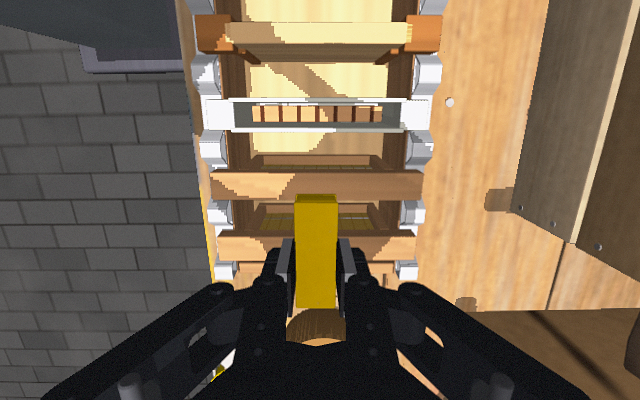

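The cage is held at (316,250), above the two frame bars (rows 185 and 245), at mid-length and square across them. Lowering.

Call:
jog_arm --pt "-1 -1.5 0 10 0" --pt "-1 0 0 12 0" --pt "-1 0 0 10 0" --pt "-1 0 0 6 0" --pt "-1 0 0 3 0" --pt "-1 0 0 2 0" --pt "-1 0 0 1 0" --pt "-1 0 0 0 0" --pt "-1 0 0 0 0"

```text
time: 37.62
tool_pos: [0.5139, -0.3623, 0.1077]
tcp_rot: [2.234, 2.207, 0.0]
wrist_force: [0.3, -1.1, 0.4]
width: 0.245
grip_force: 24.6
```

Call:
jog_arm --pt "-1 0 0 1 0" --pt "-1 0 0 1 0" --pt "-1 0 0 0 0"

```text
time: 37.87
tool_pos: [0.514, -0.3623, 0.1057]
tcp_rot: [2.234, 2.207, 0.0]
wrist_force: [0.3, -0.5, -0.7]
width: 0.241
grip_force: 24.7
```

Call:
jog_arm --pt "-1 0 0 1 0" --pt "-1 0 0 0 0" --pt "-1 0 0 0 0"

```text
time: 38.12
tool_pos: [0.514, -0.3623, 0.1057]
tcp_rot: [2.234, 2.207, 0.0]
wrist_force: [-1.4, 0.9, 5.7]
width: 0.244
grip_force: 25.1
```

Call:
jog_arm --pt "-1 0 0 0.6 0" --pt "-1 0 0 0 0" --pt "-1 0 0 0 0"

```text
time: 38.37
tool_pos: [0.514, -0.3623, 0.1057]
tcp_rot: [2.234, 2.207, 0.0]
wrist_force: [-3.0, 2.0, 7.9]
width: 0.245
grip_force: 25.3
```

Call:
jog_arm --pt "-0.2 0 0 0 0" --pt "-0.2 0 0 0 0" --pt "-0.2 0 0 0 0" --pt "-0.2 0 0 -5 0" --pt "-0.2 0 0 -15 0" --pt "-0.2 0 0 -30 0" --pt "-0.2 0 0 -35 0" --pt "-0.2 0 0 -35 0" --pt "-0.2 10 0 -30 0" --pt "-0.2 20 0 0 0"

```text
time: 39.2
tool_pos: [0.5173, -0.3358, 0.2627]
tcp_rot: [2.227, 2.196, 0.003]
wrist_force: [2.7, -0.6, 1.4]
width: 0.399
grip_force: 0.0
```

Call:
jog_arm --pt "-0.2 20 0 0 0" --pt "-0.2 20 0 0 0" --pt "-0.2 0 0 0 0" --pt "-0.2 0 0 0 0"

```text
time: 39.53
tool_pos: [0.5145, -0.2913, 0.2539]
tcp_rot: [2.233, 2.21, -0.0]
wrist_force: [-0.9, 1.3, 0.1]
width: 0.4
grip_force: 0.0
```

```bash
python3 - <<'E'
from h import *
im,d,c,Rw,o=cam("wrist"); save("w17",im);P=cloud(d,c,Rw,o)
s=bot.read_state(); print(s["time"],s["tool_pos"],s["wrist_force"])
reg=lambda P:(P[...,0]<.64)&(P[...,1]<-.10)&(P[...,1]>-.48)
parts(P,.109,.122,100,reg); print(); parts(P,.090,.104,500,reg)
E
```

```text
39.5833 [ 0.51450571 -0.29203775  0.25379982] [ 0.21620537  0.20327624 -0.53810663]
1091 c [ 514.1 -362.7] size [21.4 62.2] ang 88.83 z 0.1153

2261 c [ 516.4 -241.6] size [ 20. 149.] ang -0.57 z 0.0991
1698 c [ 515.2 -289.4] size [ 22.1 147.9] ang -0.76 z 0.0958
2744 c [ 514.4 -346.9] size [ 42.4 158.3] ang -2.11 z 0.099
```

View pics/w17.png

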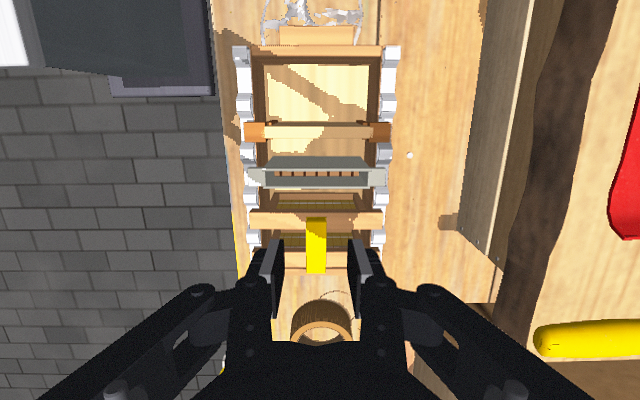

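The cage (316,245) lies flat and square across both frames at mid-length, with its top at z 0.115, and everything else is home. Handing in.

```bash
python3 -c "
from workcell import bot
print(bot.finish_job())"
```

```text
the job is handed in; nothing more can be done
None
```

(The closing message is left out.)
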